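# Clamp a moulding offcut in the cam jig

### The job

Lay the loose moulding offcut flat in the clamping jig, bead up, between the open jaw and the fence, and slide it along until its end is up against the jig's end stop. Then swing the red-handled cam lever over until it bears firmly on its rubber-tipped stop screw, without straining the screw (no more than 25 N on it), and leave the piece clamped like that. Do not disturb the pot, the tape roll or the wax tin.

Things in the scene. Friction and masses are not known exactly. Their poses are not given: they have to be found in the camera images.
- moulding_center (a point): Centre of the loose moulding offcut: pale wood, 44 mm wide (own x), 150 mm long (own y), 45 mm tall, so its flat underside is 22.5 mm below. Its long sides are upright and flat up to 36 mm above the underside; a bead 22 mm wide runs along the middle of the top. Both ends alike: either way round is right. About 0.18 kg. Lies bead up on the bench, z = 0, left of the jig.
- jig: Clamping jig, fixed: plywood board 200 mm (own x) by 240 mm (own y), 18 mm thick; origin at the centre of its underside, 4 mm above the bench's z = 0. At yaw 0 its x points away from the robot, y to the robot's left. A fence along y has its working face at x = 78 mm, top at jig z = 33; an end stop at the +y end has its face at y = 85 mm (x = 22 to 98), top at jig z = 42.
- jig_seat (a point): Where the offcut's centre comes when it is seated, lying on the board along jig y against fence and end stop: jig x = 56, y = 10 mm, 40.5 mm above jig z = 0. Axes as the jig's. With the lever open there is 7 to 10 mm of play across (x), between fence and jaw pad.
- jaw: Wooden jaw with a sprung cork-faced pad, 70 mm wide, centred at jig y = 0, top 33 mm above jig z = 0. Its cork face stands at jig x = 24 mm with the lever at 0 and advances to +x by 9.5 mm per rad of lever: it pushes the offcut home against the fence and holds it with about 12 to 26 N, but does not move it along y. Origin on the board, 24 mm behind the unloaded cork face.
- cam_lever (a joint): Cam lever's angle about its upright pivot (rad): 0 pointing to jig -x (open), growing clockwise from above; 1.57 points to jig +y. Starts at 0 to 0.25. Stiff (about 4.5 N at the handle, clamping adds up to 2.5 N), stays where left. Its stop comes somewhere between 1.35 and 1.75: the stop screw is set differently each time and the setting is not measured.
- lever_pivot (a point): A point on the lever's upright pivot axis, at jig x = -34, y = 0 mm, on the top of the board (18 mm above jig z = 0).
- lever_handle (a point): Middle of the lever's red upright handle: a cylinder 20 mm in diameter, 50 mm tall (25 mm above and below this point), 100 mm from the pivot, its middle 65 mm above jig z = 0. It stands on the lever's end: a steel bar 16 mm wide, 6 mm thick, its top 40 mm above jig z = 0.
- stop_block: Aluminium block 20 x 24 mm on the jig, centred at jig x = 8, y = 65 mm, top 48 mm above jig z = 0 (origin at jig x = 0, y = 65, on the board). Its adjustable brass screw points to jig -x, 37 mm above jig z = 0, and ends in a black rubber bumper 12 mm across that the bar meets 65 mm from the pivot. The bumper gives 1 mm per 10 N, up to 4 mm; 1 N on it is felt as 0.65 N at the handle.
- gilding_pot: Small round pot with a red lid, 58 mm in diameter, 50 mm tall, on the bench at the right in front; origin under its centre. Bystander.
- tape_roll: Roll of cream masking tape lying flat, 100 mm across, 24 mm tall, on the bench left of the jig; origin under its centre. Bystander.
- wax_tin: Round green tin, 77 mm across, 30 mm tall, on the bench at the left in front; origin under its centre. Bystander.

How it is judged:
On the way, in this order (a step that is already met when the one before it is completed fails the run):
1. the offcut lies flat in the jig, up against the end stop (within about 2 mm), with the lever still open (x of moulding_center in the frame of jig between 0.044 and 0.0585 m and y of moulding_center in the frame of jig between 0.0078 and 0.013 m and z of moulding_center in the frame of jig between 0.037 and 0.044 m and angle between the y axis of moulding_center and the y axis of jig, either way round below 0.12 rad and angle between moulding_center's own z axis and vertical below 0.05 rad and value of joint cam_lever below 0.6 rad), for 0.2 s.
2. the lever is swung over and bears on its bumper with more than 3 N (contact force between cam_lever and stop_block above 3 N and value of joint cam_lever above 1.3 rad), for 0.15 s.
At the end, for the whole second after the job is handed in: The offcut lies flat in the jig against the fence (within 2.5 mm) and the end stop (within about 2 mm), aligned within 0.03 rad, the jaw holding it with more than 8 N; the lever has been left over, still bearing on its bumper with more than 0.5 N; everything is at rest and let go (x of moulding_center in the frame of jig between 0.0535 and 0.0585 m and y of moulding_center in the frame of jig between 0.0078 and 0.013 m and z of moulding_center in the frame of jig between 0.037 and 0.044 m and angle between the y axis of moulding_center and the y axis of jig, either way round below 0.03 rad and angle between moulding_center's own z axis and vertical below 0.05 rad and contact force between jaw and moulding above 8 N and contact force between cam_lever and stop_block above 0.5 N and value of joint cam_lever above 1.3 rad and linear speed of moulding below 0.02 m/s); the robot touches nothing.
It fails at once if the stop screw is strained: more than 25 N between lever and stop (contact force between cam_lever and stop_block above 25 N).
It fails at once if the pot is pushed more than 15 mm from its place (distance of gilding_pot from where it was at the start of the episode above 0.015 m).
It fails at once if the tape roll is pushed more than 15 mm from its place (distance of tape_roll from where it was at the start of the episode above 0.015 m).
It fails at once if the wax tin is pushed more than 15 mm from its place (distance of wax_tin from where it was at the start of the episode above 0.015 m).
It also fails if it takes over 72 s, if anything falls off the work surface, if the arm or the gripper's body presses on something with over 40 N, if the wrist force passes 120 N, or if a joint passes its speed limit or range.

### The arm

A 6-joint arm with a two-finger parallel gripper is mounted at the origin on a cart in front of the work surface, level with it; the furniture and walls round the work are solid. World frame = base frame: x ahead of the robot, y to its left, z up, the work surface at z = 0. Lengths are in m, angles in rad, forces in N, time in s.
With the tool pointing down it reaches from about 0.375 to 0.75 m from the base axis. Payload 9 kg.
Tool frame: the origin (TCP) lies at the very end of the fingers, on their centre line; the grasp point (between the pads) lies 19 mm behind it; z points along the fingers, y is the direction in which the jaws open and shut (so a half turn about z gives the same grasp; the last joint's range is limited). The gripper opens to 85 mm and grips with 20 to 120 N. Pads are 22 mm wide; open, the fingers measure 114 mm over their backs; the gripper's body (76 mm by 85 mm) begins 54 mm behind the grasp point. The pads swing forward as they close: fully open they stand 13 mm farther back than shut.
Start: joints at [-1.395, 0.104, 0.097, 1.564, 0, 1.353], TCP at [0.23, -0.554, 0.231] pointing down, gripper open.
Joint ranges: [-2.99, 2.99], [-0.84, 1.86], [-1.1, 1.16], [-1.84, 2.11], [-1.51, 1.56], [-3.14, 3.14]. Speed limits (rad/s): [2.22, 2.22, 2.57, 3.14, 3.14, 3.14].

### API

Orientations are given as a unit quaternion [x, y, z, w].
In Python, from station import bot, eyes gives the robot as it stands.
- The arm moves only by the shell command python3 -m jog 'ROWS'. ROWS is JSON, one flat list of numbers, 7 for each row, row after row: the turn, a rotation vector about the tool's x, y, z in degrees, then the shift along the tool's x, y, z in mm, then the opening, from 0 (shut) to 1 (fully open). A call has 1 to 8 rows; each row is the pose to reach, as a shift and turn from the pose commanded when the call began, along the tool's axes at that moment; what a row does not reach only later rows make up. A row lasts 1/8 s, in which the tool goes at most 62.5 mm and 10.7 degrees, less where a joint would pass 70% of its speed; a pose out of reach is approached as far as the arm can. A call with a gripper value outside its range is refused whole. The fingers move at their own pace and stop on an object; the grip force is fixed at half the most. Time passes only in rows, so rows that repeat a pose let the fingers close. It gives the time, the measured TCP pose, the force and the opening at its end, in the units of the state.
- bot.get_state(): the state, without advancing time (a new reading comes with each control period).
- eyes.get_image(name): name is "side" or "top"; returns a dict with "img" (480x640x3 uint8, red, green, blue), "intrinsics" (3x3 intrinsics, pixels), "world_to_cam" (4x4, takes a point from world to camera coordinates). Camera axes: x right, y down, z forward; pixel columns grow to the right and rows downward; lengths in m; the calibration is good to about 2 mm. A picture is of the moment at which its call begins. There is no depth.
- bot.sign_off(): hands the job in, once; it reports no verdict.
The state is a dict: "time": time; "qpos": joint angles; "joint_velocities": joint speeds; "effort": joint torques, N m; "position": TCP position; "eef_rot": TCP orientation; "ft_force": force on the tool from outside, world axes, zero at the start; "torque": the same for the moment, N m; "grip_width": finger opening in m.
Only numpy, scipy, OpenCV 4.12 (cv2) and the standard library are available. Lean on these libraries where they do the work, as an engineer would, in place of code of your own. Each camera call takes 0.05 s, during which the arm holds its last target. There are 200 camera calls.

## Working session

There is one attempt and no reset: what is moved stays moved. The work goes in short steps, Python scripts to look and compute and a shell command to move; the robot and the scene stay as the last step left them, time stands still between calls to the robot, and variables do not carry over. Pictures are saved under pics/ and viewed, about 8 in all and at most 12, crops included, and the job is handed in when it is done.

```bash
mkdir -p pics; ls; python3 - <<'E'
from station import bot, eyes
import cv2,json
print(bot.get_state())
for n in("top","side"):
    r=eyes.get_image(n); cv2.imwrite(f"pics/{n}0.png",r["img"][:,:,::-1]); print(n,r["intrinsics"],r["world_to_cam"])
E
```

```text
pics
{'time': 0.0, 'qpos': array([-1.39469553e+00,  1.04698620e-01,  9.64750291e-02,  1.56387335e+00,
       -1.99768147e-05,  1.35310152e+00]), 'joint_velocities': array([-1.44280241e-03,  1.20353659e-03,  2.90289333e-03, -4.43108316e-05,
        2.93780175e-04, -2.84418367e-04]), 'effort': array([-1.13384100e-03, -5.56930625e+01,  5.03650725e+01,  1.70702505e-02,
       -3.58655143e-04, -1.24281308e-05]), 'position': array([ 0.23016626, -0.5537503 ,  0.23052588]), 'eef_rot': array([ 9.80677963e-01,  1.95627988e-01,  3.53722568e-06, -6.50374501e-04]), 'ft_force': array([ 0.38681897, -0.51832052,  0.08114621]), 'torque': array([-0.02118348,  0.0051665 ,  0.0071428 ]), 'grip_width': 0.08523549362571438}
top [[490.71955011   0.         318.45702661]
 [  0.         490.71955011 240.07787649]
 [  0.           0.           1.        ]] [[-0.02971142 -0.99953143 -0.0073585   0.05752196]
 [-0.98746002  0.03049293 -0.15489639  0.5190152 ]
 [ 0.1550482   0.00266404 -0.98790332  1.08619543]
 [ 0.          0.          0.          1.        ]]
side [[533.52094408   0.         305.7133091 ]
 [  0.         533.52094408 230.97021396]
 [  0.           0.           1.        ]] [[ 0.99280178 -0.11802055  0.02039041 -0.5141164 ]
 [-0.0618777  -0.65120143 -0.75637811  0.12309355]
 [ 0.10254642  0.74967183 -0.65381678  1.41607776]
 [ 0.          0.          0.          1.        ]]
```

View pics/top0.png

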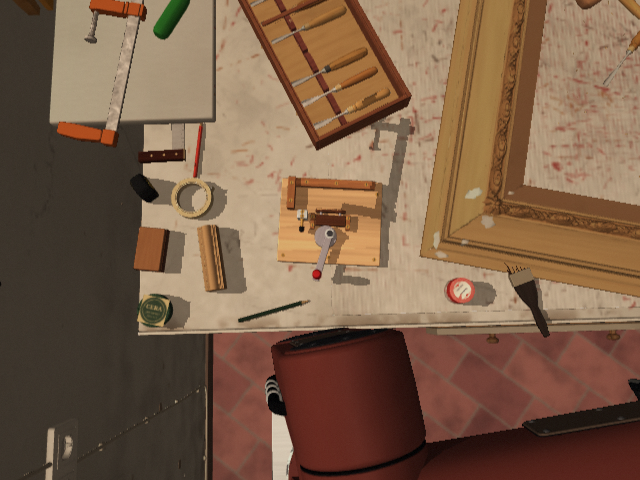

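View pics/side0.png

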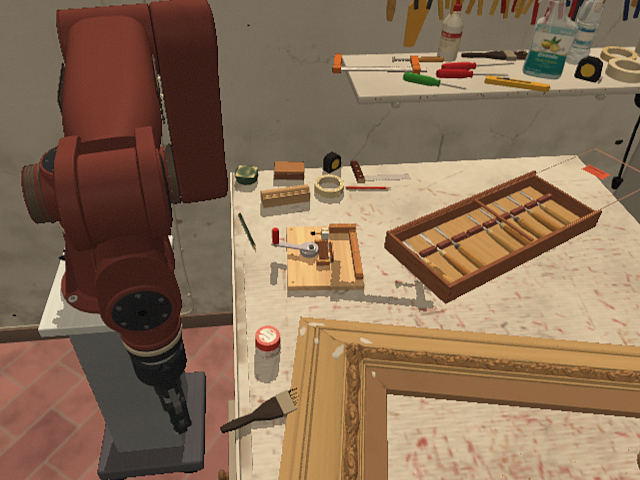

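The top view shows the jig at about (330,222), the lever handle at (317,273), the moulding at (211,258), the tape roll at (192,198), the wax tin at (155,310) and the pot at (460,290). In the side view the jig is at (325,258) and the moulding at (286,195).

```bash
cat > h.py <<'E'
import numpy as np, cv2
from station import bot, eyes
from scipy.spatial.transform import Rotation as R
def ray(r,px,z):
    K,T=np.array(r["intrinsics"]),np.array(r["world_to_cam"])
    d=T[:3,:3].T@np.linalg.inv(K)@np.array([px[0],px[1],1.]); c=-T[:3,:3].T@T[:3,3]
    return c+d*(z-c[2])/d[2]
def proj(r,p):
    K,T=np.array(r["intrinsics"]),np.array(r["world_to_cam"])
    q=K@(T[:3,:3]@np.array(p)+T[:3,3]); return q[:2]/q[2]
def crop(r,x0,y0,x1,y1,f,name):
    cv2.imwrite(name,cv2.resize(r["img"][y0:y1,x0:x1,::-1],None,fx=f,fy=f,interpolation=cv2.INTER_CUBIC))
E
python3 - <<'E'
from h import *
r=eyes.get_image("top"); crop(r,130,160,400,340,2.9,"pics/c1.png")
s=eyes.get_image("side"); crop(s,225,155,385,305,4,"pics/c2.png")
E
```

```text
(no output)
```

View pics/c1.png

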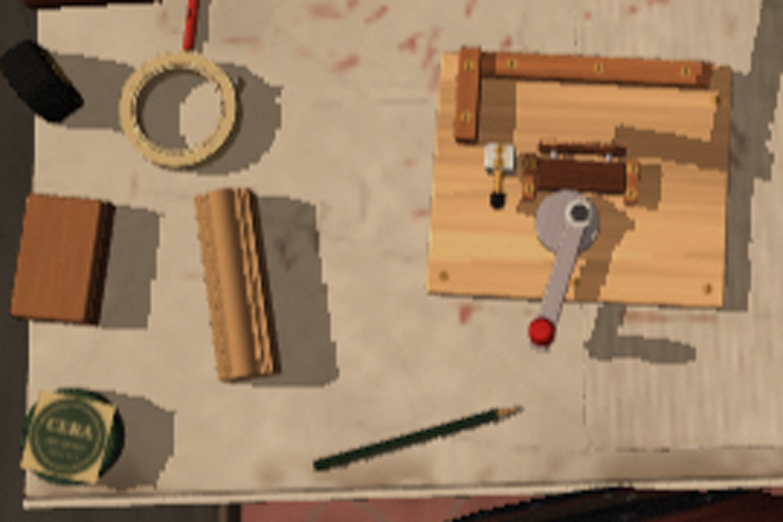

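View pics/c2.png

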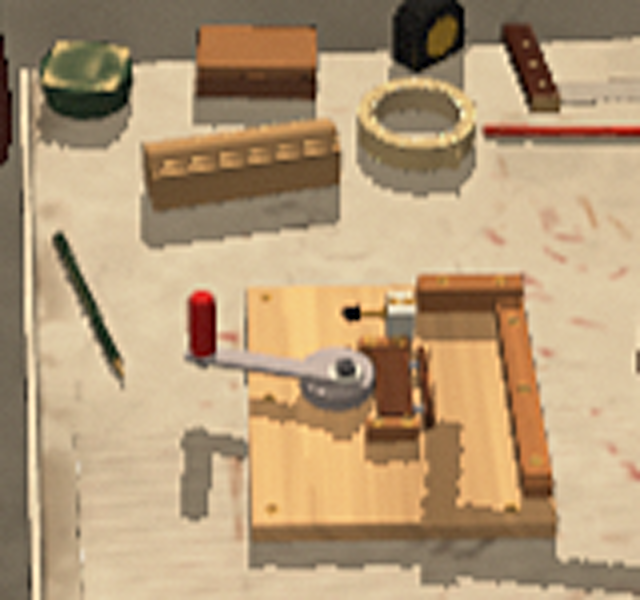

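The crops show the board corners (crop px: 441,52 / 729,68 / 722,305 / 429,293), the pivot nut at (579,212), the handle top at (541,330) and the moulding corners at (195,195), (252,188), (280,374), (218,381). Next I turn these into positions and check them against the known sizes.

```bash
python3 - <<'E'
from h import *
np.set_printoptions(precision=4,suppress=True)
r=eyes.get_image("top"); s=eyes.get_image("side")
T=lambda x,y:(130+x/2.9,160+y/2.9)
S=lambda x,y:(225+x/4,155+y/4)
C=[ray(r,T(*p),.022) for p in[(441,52),(729,68),(722,303),(429,291)]]
print("board top",*C,[np.linalg.norm(C[i]-C[i-1]) for i in range(4)],np.mean(C,0))
print("side board",*[ray(s,S(*p),.022) for p in[(248,288),(552,527),(250,527)]])
print("handle",ray(r,T(541,330),.094),ray(s,S(202,294),.094)); print("pivot",ray(r,T(579,212),.05),ray(s,S(345,366),.05))
M=[ray(r,T(*p),z) for p,z in[((195,195),.036),((252,188),0.0),((280,374),0.0),((218,381),.036)]]
print("mould",*M,[np.linalg.norm((M[i]-M[i-1])[:2]) for i in range(4)],np.mean(M,0))
N=[ray(s,S(*p),0) for p in[(152,211),(340,184)]]; print("side near-bottom edge",*N,np.linalg.norm(N[0]-N[1]))
N=[ray(s,S(*p),.036) for p in[(148,165),(339,140)]]; print("side near edge z36",*N,np.linalg.norm(N[0]-N[1]))
print("tape",ray(r,T(180,110),.012),"tin",ray(r,T(72,436),.03))
E
```

```text
board top [0.676  0.1241 0.022 ] [ 0.6549 -0.1116  0.022 ] [ 0.462  -0.0965  0.022 ] [0.4788 0.1373 0.022 ] [np.float64(0.19767949140665048), np.float64(0.23662494329619613), np.float64(0.19356473541250968), np.float64(0.2343359847706746)] [0.5679 0.0133 0.022 ]
side board [0.4787 0.1357 0.022 ] [ 0.6523 -0.1199  0.022 ] [ 0.4582 -0.1006  0.022 ]
handle [0.4385 0.0479 0.094 ] [0.4397 0.0483 0.094 ]
pivot [0.5344 0.0157 0.05  ] [0.5338 0.0154 0.05  ]
mould [0.5601 0.322  0.036 ] [0.5714 0.284  0.    ] [0.4175 0.2609 0.    ] [0.4112 0.3026 0.036 ] [np.float64(0.15006816347895727), np.float64(0.03963050151830132), np.float64(0.15561120141895507), np.float64(0.04216926741811656)] [0.49   0.2924 0.018 ]
side near-bottom edge [0.4154 0.2601 0.    ] [0.5648 0.2807 0.    ] 0.15083885143851658
side near edge z36 [0.4142 0.2716 0.036 ] [0.5643 0.2903 0.036 ] 0.15132154360406758
tape [0.6364 0.341  0.012 ] tin [0.3721 0.4184 0.03  ]
```

```bash
cat > go.py <<'E'
# python3 go.py x y z yaw(deg of tool y in world, tool down): prints turn (deg) and shift (mm) in tool axes
import sys; from h import *
st=bot.get_state(); A=R.from_quat(st["eef_rot"]); x,y,z,a=map(float,sys.argv[1:5]); a=np.radians(a)
ty=np.array([np.cos(a),np.sin(a),0]); tz=np.array([0,0,-1.]); B=R.from_matrix(np.c_[np.cross(ty,tz),ty,tz])
c=A.as_matrix()[:,1]
print("turn",np.round(np.degrees((A.inv()*B).as_rotvec()),2),"shift",np.round(1e3*A.inv().apply(np.array([x,y,z])-st["position"]),1))
print("pos",np.round(st["position"],4),"yaw",np.round(np.degrees(np.arctan2(c[1],c[0])),2),"F",np.round(st["ft_force"],1),"w",round(st["grip_width"],4),"t",st["time"])
E
python3 -m jog '[0,0,-11,50,-30,-5,1, 0,0,-21,100,-60,-10,1, 0,0,-32,160,-95,-15,1, 0,0,-42,215,-130,-20,1, 0,0,-53,270,-165,-30,1, 0,0,-64,320,-196,-30,1, 0,0,-74,320,-196,-30,1, 0,0,-82.5,320,-196,-30,1]'; python3 go.py 0.488 0.291 0.16 97.7
```

```text
time: 1.3
position: [0.4513, -0.249, 0.2614]
eef_rot: [0.605, 0.796, -0.0, 0.0]
ft_force: [0.2, -1.0, -0.6]
grip_width: 0.0854
turn [-0.000e+00  2.000e-02 -8.218e+01] shift [510.5 179.9 101.3]
pos [ 0.4513 -0.249   0.2614] yaw 15.52 F [ 0.2 -1.  -0.6] w 0.0854 t 1.3
```

```bash
python3 -m jog '[0,0,-10,55,20,0,1, 0,0,-20,110,40,0,1, 0,0,-30,165,60,0,1, 0,0,-40,220,80,0,1, 0,0,-50,280,100,0,1, 0,0,-61,340,120,0,1, 0,0,-71,400,140,20,1, 0,0,-82,455,160,40,1]'; python3 go.py 0.488 0.291 0.12 97.7; python3 - <<'E'
from h import *
E
```

```text
time: 2.3
position: [0.4865, 0.2285, 0.2227]
eef_rot: [-0.063, 0.998, 0.0, 0.001]
ft_force: [1.6, -0.2, 0.3]
grip_width: 0.0854
turn [-0.    0.09 -0.53] shift [ -9.2  61.9 102.8]
pos [0.4865 0.2285 0.2227] yaw 97.17 F [ 1.6 -0.2  0.3] w 0.0854 t 2.3
```

```bash
python3 -m jog '[0,0,-0.5,-5,40,30,1, 0,0,-0.5,-9,62,60,1, 0,0,-0.5,-9,62,100,1, 0,0,-0.5,-9,62,140,1, 0,0,-0.5,-9,62,170,1, 0,0,-0.5,-9,62,190,1, 0,0,-0.5,-9,62,206,1, 0,0,-0.5,-9,62,206,1]'; python3 go.py 0.488 0.291 0.016 97.7;python3 - <<'E'
from h import *
r=eyes.get_image("top"); s=eyes.get_image("side"); 
a=cv2.resize(r["img"][180:330,130:280],None,fx=2.6,fy=2.6); b=cv2.resize(s["img"][155:255,240:340],None,fx=3.9,fy=3.9)
cv2.imwrite("pics/d.png",np.hstack([a,b])[:,:,::-1])
E
```

```text
time: 3.3
position: [0.4876, 0.2887, 0.016]
eef_rot: [-0.064, 0.998, -0.0, -0.001]
ft_force: [0.1, -0.9, -0.4]
grip_width: 0.0857
turn [-0.02 -0.07 -0.4 ] shift [-0.7  2.2  0. ]
pos [0.4876 0.2887 0.016 ] yaw 97.3 F [ 0.1 -0.9 -0.4] w 0.0857 t 3.3
```

View pics/d.png

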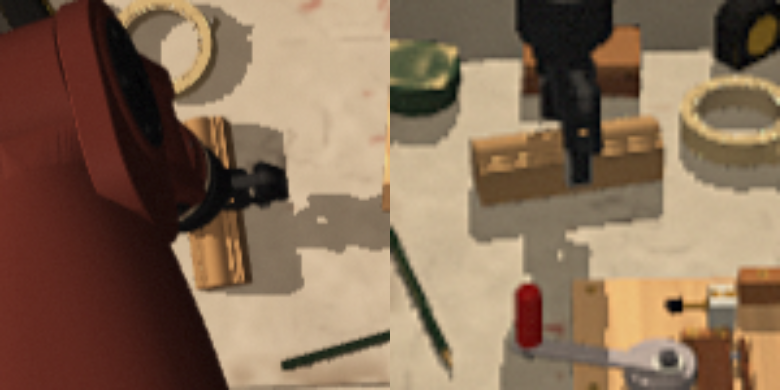

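The fingers straddle the middle of the moulding (near finger at about (578,165) in the right half), well clear of the tape and tin. I'll close and lift.

```bash
python3 -m jog '[0,0,-0.4,-0.7,2,0,0.6, 0,0,-0.4,-0.7,2,0,0.3, 0,0,-0.4,-0.7,2,0,0, 0,0,-0.4,-0.7,2,0,0, 0,0,-0.4,-0.7,2,0,0, 0,0,-0.4,-0.7,2,0,0, 0,0,-0.4,-0.7,2,0,0]'; python3 -m jog '[0,0,0,0,0,-30,0, 0,0,0,0,0,-70,0, 0,0,0,0,0,-110,0, 0,0,0,0,0,-150,0]'; python3 go.py 0.6178 -0.021 0.165 175.6
```

```text
time: 4.28
position: [0.4891, 0.2912, 0.0176]
eef_rot: [-0.067, 0.998, 0.0, 0.001]
ft_force: [0.3, 0.6, 5.8]
grip_width: 0.0427
time: 4.78
position: [0.488, 0.2908, 0.1676]
eef_rot: [-0.067, 0.998, -0.0, -0.0]
ft_force: [0.2, 0.2, -1.9]
grip_width: 0.0427
turn [ 2.00e-02 -5.00e-02 -7.79e+01] shift [ -86.8 -326.4    2.6]
pos [0.488  0.2908 0.1676] yaw 97.7 F [ 0.2  0.2 -1.9] w 0.0427 t 4.775
```

```bash
python3 -m jog '[0,0,-10,-11,-39,0,0, 0,0,-20,-22,-78,0,0, 0,0,-30,-34,-117,0,0, 0,0,-40,-45,-156,0,0, 0,0,-50,-57,-195,0,0, 0,0,-60,-68,-234,0,0, 0,0,-70,-80,-273,0,0, 0,0,-78,-91,-309,0,0]'; python3 -m jog '[0,0,0,0,0,20,0, 0,0,0,0,0,50,0, 0,0,0,0,0,72,0, 0,0,0,0,0,72,0]'; python3 go.py 0.6194 -0.003 0.095 175.6;python3 - <<'E'
from h import *
r=eyes.get_image("top"); s=eyes.get_image("side"); 
a=cv2.resize(r["img"][160:280,260:400],None,fx=2.8,fy=2.8); b=cv2.resize(s["img"][170:305,260:400],None,fx=2.8,fy=2.8)
a=cv2.copyMakeBorder(a,0,b.shape[0]-a.shape[0],0,0,cv2.BORDER_CONSTANT)
cv2.imwrite("pics/e.png",np.hstack([a,b])[:,:,::-1])
E
```

```text
time: 5.78
position: [0.6202, -0.0044, 0.1662]
eef_rot: [-0.682, 0.731, 0.0, -0.0]
ft_force: [1.0, 0.7, -1.9]
grip_width: 0.0426
time: 6.28
position: [0.6178, -0.0019, 0.0918]
eef_rot: [-0.68, 0.733, 0.002, -0.001]
ft_force: [-0.4, -0.4, -1.9]
grip_width: 0.0427
turn [0.29 0.04 0.08] shift [ 0.9 -1.7 -3.2]
pos [ 0.6178 -0.0019  0.0918] yaw 175.68 F [-0.4 -0.4 -1.9] w 0.0427 t 6.275
```

View pics/e.png

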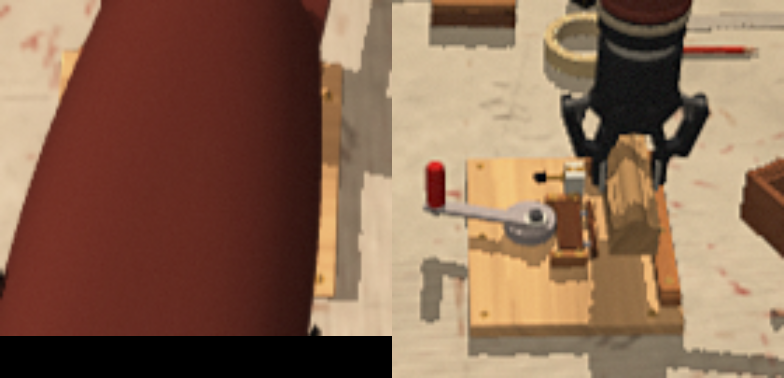

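The top view is blocked by the arm. In the side view the moulding hangs over the slot, its near end face spanning about (610–658, 250) in the composite, with the jaw at (573,225) and the fence at (667,250).

```bash
cat >> h.py <<'E'
J0=np.array([.568,.013,.004]); JR=R.from_euler("z",-.077)
def jig(p): return np.round(1e3*JR.inv().apply(np.array(p)-J0),1)
E
python3 - <<'E'
from h import *
s=eyes.get_image("side")
for p,z in[((610,249),.074),((656,252),.074)]:
    q=ray(s,(260+(p[0]-392)/2.8,170+p[1]/2.8),z); print(q,jig(q))
print("tcp",jig(bot.get_state()["position"]))
crop(s,310,200,370,275,8,"pics/f.png")
E
```

```text
[ 0.59244219 -0.0642924   0.074     ] [ 30.3 -75.2  70. ]
[ 0.63413003 -0.07236186  0.074     ] [ 72.5 -80.   70. ]
tcp [ 53.4 -11.7  91.7]
```

View pics/f.png

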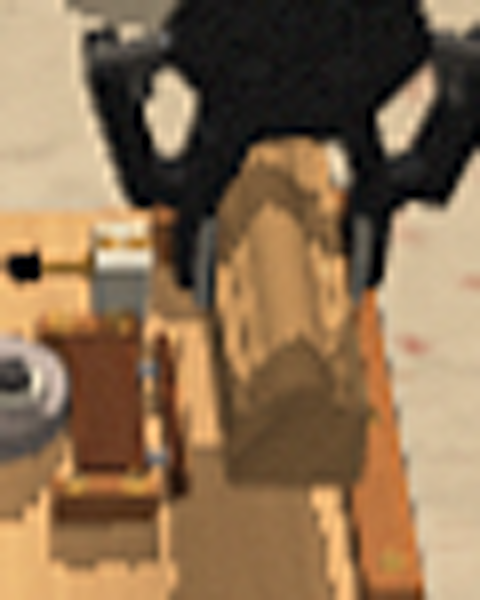

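```bash
python3 - <<'E'
from h import *
s=eyes.get_image("side")
for z in(.068,.074,.08):
    print(z,[jig(ray(s,p,z)) for p in((338.75,260.3),(355.3,261))])
# expected corners if level & centred on tcp
P=lambda x,y,z: proj(s,JR.apply(np.array([x,y,z])/1e3)+J0)
for c in[(31.4,-87,70),(75.4,-87,70),(31.4,-87,106),(75.4,-87,106),(42.4,-87,115),(64.4,-87,115)]: print(c,(P(*c)-[310,200])*8)
print("fence end top etc",(P(78,-120,33)-[310,200])*8, "jaw top corner",(P(24,-35,33)-[310,200])*8)
E
```

```text
0.068 [array([ 33.1, -74.1,  64. ]), array([ 75.9, -77.6,  64. ])]
0.074 [array([ 32.2, -80.3,  70. ]), array([ 74.7, -83.8,  70. ])]
0.08 [array([ 31.3, -86.5,  76. ]), array([ 73.5, -90. ,  76. ])]
(31.4, -87, 70) [229.41274591 496.89115712]
(75.4, -87, 70) [365.63806809 494.94891457]
(31.4, -87, 106) [236.34239867 415.01416893]
(75.4, -87, 106) [374.93311401 413.15702775]
(42.4, -87, 115) [272.94966343 393.63695265]
(64.4, -87, 115) [342.54711277 392.71958045]
fence end top etc [375.78592775 649.09108599] jaw top corner [187.17703252 468.25886407]
```

```bash
python3 -m jog '[0,0,0,0,1,15,0, 0,0,0,0,1,30,0, 0,0,0,0,1,42,0, 0,0,0,0,1,48,0, 0,0,0,0,1,50,0, 0,0,0,0,1,50,0]'; python3 go.py 0.6184 -0.003 0.0396 175.6
```

```text
time: 7.22
position: [0.6193, -0.003, 0.045]
eef_rot: [-0.68, 0.733, -0.0, 0.0]
ft_force: [-0.5, 0.3, -2.4]
grip_width: 0.0424
turn [-0.02 -0.01  0.1 ] shift [0.  0.9 5.4]
pos [ 0.6193 -0.003   0.045 ] yaw 175.7 F [-0.5  0.3 -2.4] w 0.0424 t 7.225
```

```bash
for i in 1 ; do python3 -m jog '[0,0,0,0,1,2,0, 0,0,0,0,1,4,0, 0,0,0,0,1,4,0]'; python3 -m jog '[0,0,0,0,0,1,0, 0,0,0,0,0,1,0]';  python3 -m jog '[0,0,0,0,0,1,0, 0,0,0,0,0,1,0]'; done
```

```text
time: 7.6
position: [0.618, -0.0029, 0.0406]
eef_rot: [-0.68, 0.733, 0.0, -0.0]
ft_force: [0.6, 0.0, -2.4]
grip_width: 0.0427
time: 7.85
position: [0.6182, -0.0029, 0.0399]
eef_rot: [-0.68, 0.733, -0.0, 0.0]
ft_force: [0.6, 0.5, -1.8]
grip_width: 0.0424
time: 8.1
position: [0.6182, -0.0029, 0.0398]
eef_rot: [-0.68, 0.733, -0.0, 0.0]
ft_force: [-4.0, 1.5, 6.9]
grip_width: 0.0426
```

```bash
python3 -m jog '[0,0,0,0,0,-0.8,0, 0,0,0,-3,0,-0.8,0, 0,0,0,-6,0,-0.8,0, 0,0,0,-9,0,-0.8,0, 0,0,0,-10,0,-0.8,0]'; for i in 1 ; do python3 -m jog '[0,0,0,-2,0,0,0, 0,0,0,-2,0,0,0]'; python3 -m jog '[0,0,0,-2,0,0,0, 0,0,0,-2,0,0,0]';  python3 -m jog '[0,0,0,-2,0,0,0, 0,0,0,-2,0,0,0]'; done
```

```text
time: 8.72
position: [0.6191, 0.0071, 0.0398]
eef_rot: [-0.68, 0.733, -0.0, 0.0]
ft_force: [0.5, -2.8, 3.7]
grip_width: 0.0426
time: 8.98
position: [0.6192, 0.0092, 0.0398]
eef_rot: [-0.68, 0.733, -0.0, 0.0]
ft_force: [-0.1, -2.1, 5.8]
grip_width: 0.0425
time: 9.22
position: [0.6193, 0.011, 0.0398]
eef_rot: [-0.68, 0.733, -0.0, 0.0]
ft_force: [-0.5, -2.2, 5.3]
grip_width: 0.0426
time: 9.48
position: [0.6195, 0.013, 0.0398]
eef_rot: [-0.68, 0.733, -0.0, 0.0]
ft_force: [-0.0, -2.1, 5.4]
grip_width: 0.0427
```

TCP is at jig y of about 4 mm, so roughly 6 mm of travel should remain. I'll carry on in small steps.

```bash
for i in 1 ; do python3 -m jog '[0,0,0,-2,0,0,0, 0,0,0,-2,0,0,0]'; python3 -m jog '[0,0,0,-1.5,0,0,0, 0,0,0,-1.5,0,0,0]';  python3 -m jog '[0,0,0,-1,0,0,0, 0,0,0,-1,0,0,0]'; python3 -m jog '[0,0,0,-1,0,0,0, 0,0,0,-1,0,0,0]'; done | egrep 'pos|force'
```

```text
position: [0.6196, 0.015, 0.0398]
ft_force: [0.2, -2.4, 5.7]
position: [0.6198, 0.0164, 0.0398]
ft_force: [-0.2, -1.9, 4.9]
position: [0.6198, 0.0173, 0.0399]
ft_force: [-0.0, -4.5, 4.6]
position: [0.6199, 0.0184, 0.0398]
ft_force: [-0.2, -3.0, 3.7]
```

```bash
for i in 1 ; do python3 -m jog '[0,0,0,-1,0,0,0, 0,0,0,-1,0,0,0]'; python3 -m jog '[0,0,0,-1,0,0,0, 0,0,0,-1,0,0,0]';  python3 -m jog '[0,0,0,-1,0,0,0, 0,0,0,-1,0,0,0]'; done | egrep 'pos|force'
```

```text
position: [0.6199, 0.0185, 0.0398]
ft_force: [-0.7, -7.6, 4.2]
position: [0.6199, 0.0186, 0.0399]
ft_force: [-1.3, -11.7, 6.3]
position: [0.6198, 0.0186, 0.0398]
ft_force: [-3.1, -16.3, 6.1]
```

Contact with the end stop came at TCP jig y of about 9.6 mm (seat is 10). I'll relieve the push, release, lift and check.

```bash
python3 -m jog '[0,0,0,1.7,0,0,0, 0,0,0,1.7,0,0,0.55, 0,0,0,1.7,0,0,0.7, 0,0,0,1.7,0,0,0.75, 0,0,0,1.7,0,-20,0.75, 0,0,0,1.7,0,-60,0.75, 0,0,0,1.7,0,-110,0.75, 0,0,0,1.7,0,-130,0.75]'; python3 go.py 0.43 0.05 0.17 175.6; python3 - <<'E'
from h import *
s=eyes.get_image("side"); crop(s,285,200,375,305,5.5,"pics/g.png")
P=lambda x,y,z: (proj(s,JR.apply(np.array([x,y,z])/1e3)+J0)-[285,200])*5.5
for c in[(34,-65,18),(78,-65,18),(34,-65,54),(78,-65,54),(45,-65,63),(67,-65,63),(78,85,54),(34,85,54)]: print(c,P(*c))
E
```

```text
time: 12.22
position: [0.6214, 0.0198, 0.1747]
eef_rot: [-0.68, 0.733, -0.002, 0.002]
ft_force: [-0.1, -0.7, 0.1]
grip_width: 0.0638
turn [-0.33 -0.03  0.12] shift [-15.9 193.1   3.6]
pos [0.6214 0.0198 0.1747] yaw 175.72 F [-0.1 -0.7  0.1] w 0.0638 t 12.225
(34, -65, 18) [290.05016239 386.90757418]
(78, -65, 18) [380.37577137 385.55746931]
(34, -65, 54) [294.55445586 333.42132965]
(78, -65, 54) [386.39177731 332.12343672]
(45, -65, 63) [318.78445913 319.44590068]
(67, -65, 63) [364.89603649 318.80381727]
(78, 85, 54) [353.99077372 129.8510442 ]
(34, 85, 54) [268.99379615 130.78927076]
```

View pics/g.png

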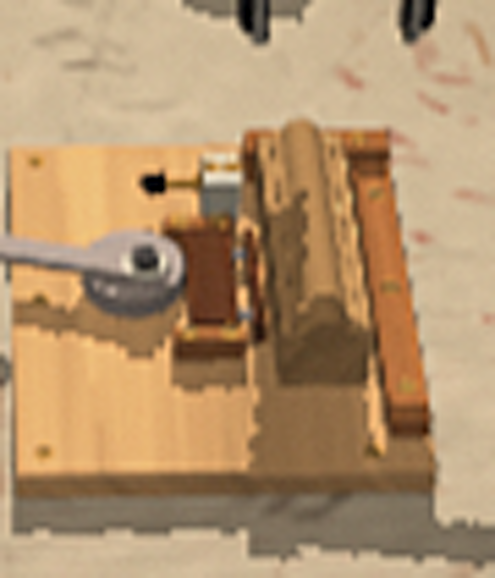

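Near end face of the moulding is at (280–365, 383), as predicted for seated y; it lies flat with x about 50 mm, in the play. Next I go to the lever with the fingers shut, behind the handle.

```bash
python3 -m jog '[0,0,3,0,40,0,0.5, 0,0,7,-4,90,0,0.2, 0,0,10,-8,140,0,0, 0,0,14,-11.5,193,0,0, 0,0,14.4,-11.5,193,0,0, 0,0,14.4,-11.5,193,0,0, 0,0,14.4,-11.5,193,0,0]'; python3 go.py 0.4284 0.0168 0.056 161.3
```

```text
time: 13.15
position: [0.4288, 0.0456, 0.1694]
eef_rot: [-0.583, 0.813, 0.0, -0.0]
ft_force: [0.3, -0.3, 0.2]
grip_width: 0.0002
turn [ 0.02 -0.01  0.01] shift [ 27.4  -8.8 113.4]
pos [0.4288 0.0456 0.1694] yaw 161.31 F [ 0.3 -0.3  0.2] w 0.0002 t 13.15
```

```bash
python3 - <<'E'
from h import *
# waypoints: TCP = pivot + .1*radial - d*tangent, yaw of tool y = tangent+90
d=.021; piv=J0+JR.apply([-.034,0,0])
for th in np.arange(.25,1.8,.15):
    q=piv+JR.apply([-.1*np.cos(th)-d*np.sin(th),.1*np.sin(th)-d*np.cos(th),0]); print(round(th,2),np.round(q[:2],4),round(90-np.degrees(th)-4.41+90,1))
E
```

```text
0.25 [0.4327 0.0278] 161.3
0.4 [0.4356 0.0429] 152.7
0.55 [0.4408 0.0573] 144.1
0.7 [0.4481 0.0708] 135.5
0.85 [0.4573 0.083 ] 126.9
1.0 [0.4682 0.0937] 118.3
1.15 [0.4806 0.1027] 109.7
1.3 [0.4942 0.1097] 101.1
1.45 [0.5087 0.1146] 92.5
1.6 [0.5238 0.1173] 83.9
1.75 [0.5391 0.1177] 75.3
```

```bash
python3 -m jog '[0,0,0,27.4,-8.8,0,0, 0,0,0,27.4,-8.8,0,0, 0,0,0,27.4,-8.8,40,0, 0,0,0,27.4,-8.8,80,0, 0,0,0,27.4,-8.8,105,0, 0,0,0,27.4,-8.8,113.4,0, 0,0,0,27.4,-8.8,113.4,0]'; python3 go.py 0.4327 0.0278 0.056 161.3; python3 go.py 0.4573 0.083 0.056 126.9;
```

```text
time: 14.02
position: [0.4278, 0.0172, 0.0563]
eef_rot: [-0.583, 0.813, 0.0, -0.0]
ft_force: [0.0, -0.1, -0.3]
grip_width: -0.0002
turn [ 0.03 -0.    0.02] shift [-11.6  -1.2   0.3]
pos [0.4278 0.0172 0.0563] yaw 161.32 F [ 0.  -0.1 -0.3] w -0.0002 t 14.025
turn [ 3.000e-02 -1.000e-02  3.442e+01] shift [-71.8  -6.8   0.3]
pos [0.4278 0.0172 0.0563] yaw 161.32 F [ 0.  -0.1 -0.3] w -0.0002 t 14.025
```

```bash
python3 -m jog '[0,0,0,-11.6,-1.2,0,0, 0,0,4,-19,0,0,0, 0,0,8.6,-26.8,0.9,0,0, 0,0,13,-34.5,0.8,0,0, 0,0,17.2,-42.2,0.5,0,0, 0,0,21.5,-49.8,-0.6,0,0, 0,0,25.8,-57.3,-2,0,0, 0,0,34.4,-71.8,-6.8,0,0]'; python3 go.py 0.4682 0.0937 0.056 118.3; python3 go.py 0.4806 0.1027 0.056 109.7; python3 go.py 0.4874 0.1062 0.056 105.4; python3 - <<'E'
from h import *
s=eyes.get_image("side"); crop(s,265,200,375,305,5,"pics/i.png")
E
```

```text
time: 15.02
position: [0.4578, 0.083, 0.0574]
eef_rot: [-0.314, 0.949, -0.001, 0.0]
ft_force: [-2.0, -5.2, 1.0]
grip_width: -0.0
turn [-0.1  -0.02  8.35] shift [-14.7   2.4   1.3]
pos [0.4578 0.083  0.0574] yaw 126.65 F [-2.  -5.2  1. ] w -0.0 t 15.025
turn [-1.000e-01 -1.000e-02  1.695e+01] shift [-30.1   2.2   1.3]
pos [0.4578 0.083  0.0574] yaw 126.65 F [-2.  -5.2  1. ] w -0.0 t 15.025
turn [-1.000e-01 -1.000e-02  2.125e+01] shift [-37.6   1.    1.3]
pos [0.4578 0.083  0.0574] yaw 126.65 F [-2.  -5.2  1. ] w -0.0 t 15.025
```

View pics/i.png

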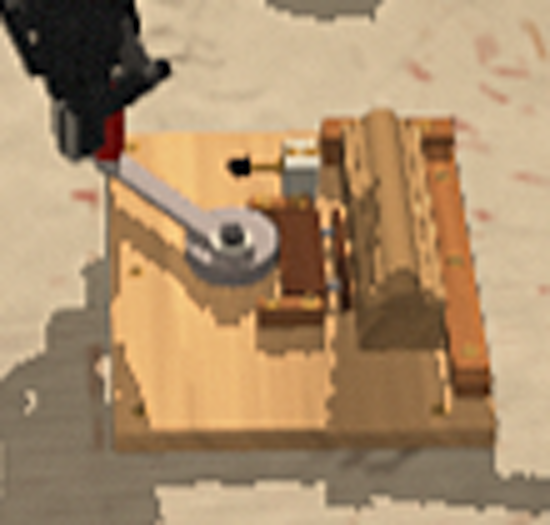

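The lever follows, at about 0.85 rad (handle at (110,135)), with about 5.5 N push. On to about 1.22.

```bash
python3 -m jog '[0,0,4,-7.3,1.3,0,0, 0,0,8.4,-14.7,2.4,0,0, 0,0,12.6,-22.4,2.4,0,0, 0,0,17,-30.1,2.2,0,0, 0,0,19,-33.8,1.6,0,0, 0,0,21.2,-37.6,1,0,0, 0,0,21.2,-37.6,1,0,0]'; for a in "0.4942 0.1097 0.057 101.1" "0.5087 0.1146 0.057 92.5" "0.5238 0.1173 0.057 83.9"; do python3 go.py $a; done
```

```text
time: 15.95
position: [0.4871, 0.1067, 0.0569]
eef_rot: [-0.138, 0.99, -0.0, 0.0]
ft_force: [-2.1, -0.4, 0.9]
grip_width: -0.0006
turn [-0.01  0.04  4.75] shift [-7.7  1.  -0.1]
pos [0.4871 0.1067 0.0569] yaw 105.85 F [-2.1 -0.4  0.9] w -0.0006 t 15.95
turn [-0.    0.04 13.35] shift [-23.    1.7  -0.1]
pos [0.4871 0.1067 0.0569] yaw 105.85 F [-2.1 -0.4  0.9] w -0.0006 t 15.95
turn [-0.    0.04 21.95] shift [-38.2   0.2  -0.1]
pos [0.4871 0.1067 0.0569] yaw 105.85 F [-2.1 -0.4  0.9] w -0.0006 t 15.95
```

```bash
python3 -m jog '[0,0,1.5,-2.8,0.4,0,0, 0,0,3,-5.5,0.7,0,0, 0,0,3,-5.5,0.7,0,0]' | egrep 'pos|force'; python3 -m jog '[0,0,0.8,-1.4,0.1,0,0, 0,0,0.8,-1.4,0.1,0,0]'| egrep 'pos|force'; python3 -m jog '[0,0,0.8,-1.4,0.1,0,0, 0,0,0.8,-1.4,0.1,0,0]'| egrep 'pos|force'
```

```text
position: [0.4917, 0.1088, 0.0564]
ft_force: [-3.7, 0.9, 1.8]
position: [0.4928, 0.1091, 0.0562]
ft_force: [-4.7, 1.5, 3.1]
position: [0.494, 0.1095, 0.0561]
ft_force: [-4.6, 1.8, 3.6]
```

```bash
for k in 1 2 3; do python3 -m jog '[0,0,0.7,-1.2,0.1,0,0, 0,0,0.7,-1.2,0.1,0,0]'| egrep 'pos|force'; done; python3 go.py 0.5238 0.1173 0.057 83.9
```

```text
position: [0.4951, 0.1099, 0.056]
ft_force: [-6.1, 1.8, 2.9]
position: [0.4962, 0.1103, 0.056]
ft_force: [-6.2, 1.1, 2.0]
position: [0.4973, 0.1106, 0.0559]
ft_force: [-5.8, 2.3, 1.8]
turn [ 0.05 -0.07 15.16] shift [-27.2   2.4  -1.1]
pos [0.4973 0.1106 0.0559] yaw 99.06 F [-5.8  2.3  1.8] w -0.0 t 17.575
```

```bash
for k in 1 2 3; do python3 -m jog '[0,0,0.7,-1.2,0.1,0,0, 0,0,0.7,-1.2,0.1,0,0]'| egrep 'pos|force'; done; python3 go.py 0.5238 0.1173 0.057 83.9
```

```text
position: [0.4984, 0.111, 0.0559]
ft_force: [-5.7, 2.1, 2.2]
position: [0.4996, 0.1113, 0.0559]
ft_force: [-5.9, 2.6, 2.5]
position: [0.5007, 0.1116, 0.0559]
ft_force: [-5.2, 2.1, 2.0]
turn [ 0.06 -0.08 13.07] shift [-23.6   2.9  -1.1]
pos [0.5007 0.1116 0.0559] yaw 96.97 F [-5.2  2.1  2. ] w -0.0 t 18.325
```

```bash
for k in 1 2 3; do python3 -m jog '[0,0,0.7,-1.2,0.1,0,0, 0,0,0.7,-1.2,0.1,0,0]'| egrep 'pos|force'; done
```

```text
position: [0.5018, 0.1119, 0.0558]
ft_force: [-6.4, 2.4, 1.3]
position: [0.503, 0.1121, 0.0558]
ft_force: [-5.7, 3.2, 2.5]
position: [0.5041, 0.1124, 0.0558]
ft_force: [-6.6, 3.7, 1.5]
```

```bash
for k in 1 2 3; do python3 -m jog '[0,0,0.7,-1.2,0.2,0,0, 0,0,0.7,-1.2,0.2,0,0]'| egrep 'pos|force'; done
```

```text
position: [0.5053, 0.1127, 0.0558]
ft_force: [-6.2, 3.7, 1.9]
position: [0.5065, 0.113, 0.0558]
ft_force: [-6.8, 3.8, 0.8]
position: [0.5077, 0.1133, 0.0558]
ft_force: [-5.4, 4.1, 1.1]
```

```bash
for k in 1 2 3; do python3 -m jog '[0,0,0.7,-1.2,0.2,0,0, 0,0,0.7,-1.2,0.2,0,0]'| egrep 'pos|force'; done; python3 go.py 0.5238 0.1173 0.057 83.9
```

```text
position: [0.5089, 0.1136, 0.0558]
ft_force: [-6.4, 3.7, 2.0]
position: [0.51, 0.1138, 0.0558]
ft_force: [-5.9, 3.4, 1.1]
position: [0.5112, 0.1141, 0.0558]
ft_force: [-5.8, 4.2, 1.3]
turn [ 0.09 -0.11  6.77] shift [-12.6   3.1  -1.2]
pos [0.5112 0.1141 0.0558] yaw 90.67 F [-5.8  4.2  1.3] w 0.0003 t 20.575
```

```bash
for k in 1 2 3; do python3 -m jog '[0,0,0.7,-1.2,0.3,0,0, 0,0,0.7,-1.2,0.3,0,0]'| egrep 'pos|force'; done
```

```text
position: [0.5121, 0.1144, 0.0557]
ft_force: [-7.1, 3.9, 2.7]
position: [0.5129, 0.1146, 0.0557]
ft_force: [-10.2, 3.1, 3.6]
position: [0.5137, 0.1149, 0.0557]
ft_force: [-12.4, 3.0, 5.8]
```

```bash
for k in 1 2 3; do python3 -m jog '[0,0,0.7,-1.2,0.2,0,0, 0,0,0.7,-1.2,0.2,0,0]'| egrep 'pos|force'; done
```

```text
position: [0.5144, 0.1151, 0.0556]
ft_force: [-13.9, 3.6, 8.5]
position: [0.5152, 0.1154, 0.0556]
ft_force: [-17.7, 2.7, 9.4]
position: [0.5159, 0.1156, 0.0556]
ft_force: [-19.8, 2.7, 11.4]
```

The bumper is bearing: the push rose from about 6 to 20 N at the handle, so roughly 21 N on the screw. That's firm enough, so I back off and lift clear.

```bash
python3 -m jog '[0,0,0,2,0,0,0, 0,0,0,5,0,0,0, 0,0,0,15,0,0,0, 0,0,0,30,0,0,0, 0,0,0,30,0,-40,0, 0,0,0,30,0,-90,0, 0,0,0,30,0,-130,0, 0,0,0,30,0,-130,0]'; python3 -m jog '[0,0,0,40,-50,0,0, 0,0,0,50,-100,0,0, 0,0,0,50,-150,0,0, 0,0,0,50,-200,0,0, 0,0,0,50,-250,0,0,0,0,0,50,-250,0,0]'; python3 - <<'E'
from h import *
s=eyes.get_image("side"); r=eyes.get_image("top")
a=cv2.resize(s["img"][200:305,265:375],None,fx=4.4,fy=4.4)[:440]; b=cv2.resize(r["img"][170:280,265:395],None,fx=2.4,fy=2.4)
b=cv2.copyMakeBorder(b,0,a.shape[0]-b.shape[0],0,0,cv2.BORDER_CONSTANT)
cv2.imwrite("pics/j.png",np.hstack([a,b])[:,:,::-1])
P=lambda x,y,z: (proj(s,JR.apply(np.array([x,y,z])/1e3)+J0)-[265,200])*4.4
for c in[(34,-65,18),(78,-65,18),(34,-65,54),(78,-65,54)]: print(c,P(*c))
hsv=cv2.cvtColor(s["img"],cv2.COLOR_RGB2HSV)[190:300,270:380]
m=((hsv[...,0]<6)|(hsv[...,0]>174))&(hsv[...,1]>200)&(hsv[...,2]>90); y,x=np.nonzero(m); print(len(x),x.min()+270,x.max()+270,y.min()+190,y.max()+190)
print(jig(ray(s,(x.mean()+270,y.mean()+190),.069)))
E
```

```text
time: 23.08
position: [0.4915, 0.1164, 0.19]
eef_rot: [0.031, 1.0, -0.0, 0.004]
ft_force: [-0.4, 0.2, -0.2]
grip_width: -0.0002
time: 23.82
position: [0.4232, -0.1326, 0.185]
eef_rot: [0.034, 0.999, -0.0, -0.0]
ft_force: [-0.0, -0.5, -0.1]
grip_width: -0.0001
(34, -65, 18) [320.04012991 309.52605934]
(78, -65, 18) [392.3006171  308.44597545]
(34, -65, 54) [323.64356468 266.73706372]
(78, -65, 54) [397.11342185 265.69874938]
66 304 308 210 225
[-45.4 101.6  65. ]
```

View pics/j.png

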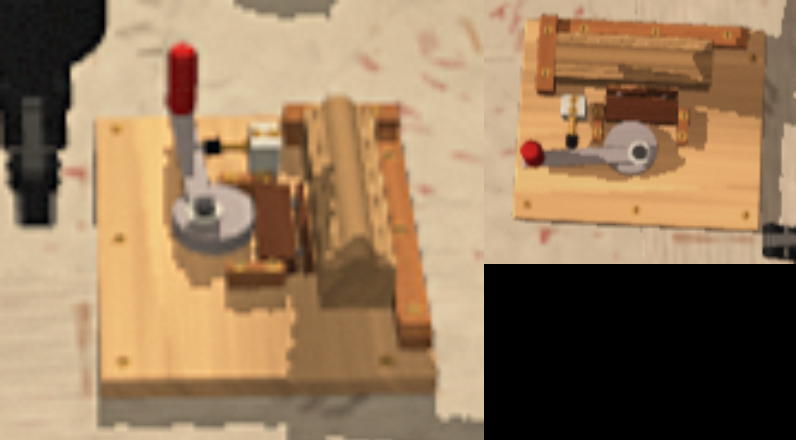

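The bar rests on the black bumper (side (212,146), top (572,140)). The moulding lies against the fence, its near end face at (320–393, 306) against a predicted (320–392, 309). The arm is clear, so I hand in.

```bash
python3 -c "
from station import bot
print(bot.sign_off(), bot.get_state()['time'])"
```

```text
the job is handed in; nothing more can be done
the job is handed in; nothing more can be done
```

I placed the offcut in the jig, slid it up against the end stop, swung the lever over onto its bumper, moved the arm clear and handed the job in at about 24 s. No verdict was reported.

- **Seating:** contact with the end stop came at a tool position of jig y ≈ 9.6 mm (seat is 10), with the push rising to about 16 N before I released it. In the last side picture the near end face was about 1 pixel from where a seated piece should show, and the offcut looked tight against the fence.
- **Lever:** it slid at about 6 N at the handle, then met the bumper at about 1.47 rad. My last group of steps was sent without a check in between. The push therefore reached about 20 N at the handle, higher than I had planned.
- **Screw force:** that push puts an estimated 21 N on the screw. Going by how far the handle moved instead, it comes to about 27 N, which is over the 25 N limit. The two estimates disagree, so I believe but cannot prove it stayed under.
- **After release:** the last pictures show the bar still resting on the bumper. I did not measure the force left there or the jaw's holding force.
- **Pot, tape roll and wax tin:** the arm kept clear of all three, but I did not re-measure where they stand at the end.

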